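Tighten the banding wheel's lock ring with the pin spanner

TASK

Tighten the lock ring on the banding wheel stand: take the pin spanner, put both its prongs down into the ring's two holes before turning, and with the prongs kept in the holes turn the ring clockwise (seen from above) until its lug comes up against the stop tab. Then lift the spanner out and lay it down, prongs down, wholly inside the white tray. Do not drop the spanner on the way and leave the pottery, paint and brush on the table where they are.

Things in the scene. Friction and masses are not known exactly. Their poses are not given: they have to be found in the camera images.
- spanner: Two-prong pin spanner lying prongs down, 152 x 66 x 30 mm, 0.25 kg. Black grip 100 x 22 x 30 mm high, underside level with the prong tips; steel fork ahead (z 12 to 20 mm, 46 mm between its legs) with two downward prongs 7 mm thick, 12 mm long, tips bevelled, at x = 95, y = +-28 mm. Origin under the grip's middle, where it is held (mass centre 15 mm ahead); x to the fork, z up
- prong_left (a point): Tip of the spanner's prong at y = +28 mm
- prong_right (a point): Tip of the spanner's prong at y = -28 mm
- handle_end (a point): Rear end of the spanner's grip, at its underside, x = -50 mm
- wheel: Stand of a banding wheel (potter's turntable), head off, fixed: grey iron foot 170 mm across, up to 24 mm high, column 88 mm across up to the ring; 18 mm spindle in the middle, up to 117 mm. Origin under its centre, z up. Upright grey stop tab beside the column, 60 mm from the axis, top at 88 mm, at about -1.3 rad from the stand's x axis
- lock_ring (a joint): Angle of the lock ring in rad, growing clockwise seen from above; starts between 0 and 0.4; 1.1 is the hard stop, fully tight, lug against stop tab. About 0.5 N m to turn; it stays where it is left
- ring_face (a point): Centre of the lock ring's flat top, on the axis, 93 mm above the table. Plain steel ring, 87 mm across, 18 mm thick, two opposite holes right through it, 10 mm across (edges bevelled 1.5 mm), 56 mm apart. Its x axis points at the ring's lug, square to the line of the holes; its yaw = stand's yaw minus the joint angle
- hole_left (a point): Mouth of the ring's hole at ring y = +28 mm, on the top face
- hole_right (a point): Mouth of the ring's hole at ring y = -28 mm, on the top face
- ring_lug (a point): Outer end of the small steel lug on the ring's rim, 58 mm from the axis, 11 mm below the top face
- tray: White plastic tray, fixed, 280 x 180 mm outside, 14 mm high, walls and floor 5 mm thick, empty. Origin under its centre, long side along its x, z up
- mug: White mug, 80 mm across, 95 mm high; a bystander
- bottle: Paint bottle, 52 mm across, 130 mm high; a bystander
- bowl: White bowl, 120 mm across, 50 mm high; a bystander
- figurine: White round figurine, 76 mm across, 106 mm high; a bystander
- dish: Small white dish, 64 mm across, 22 mm high; a bystander
- jar: Small jar, 60 mm across, 65 mm high; a bystander
- brush: Paintbrush lying on the table, 200 mm long; a bystander
Things that resemble listed ones, but are neither listed nor needed, are in the scene too. There is more than one size of the spanner; the one meant has the size given above.

How it is judged:
By the outcome, as a careful person would: the job done as asked, in the order asked, and still so for the second after the job is handed in, with the robot touching nothing.
It also fails if it takes over 61 s, if anything falls off the work surface, if the arm or the gripper's body presses on something with over 40 N, if the wrist force passes 120 N, or if a joint passes its speed limit or range.

ROBOT

A 7-joint arm with a two-finger parallel gripper is mounted at the origin on the work surface. World frame = base frame: x ahead of the robot, y to its left, z up, the work surface at z = 0. Lengths are in m, angles in rad, forces in N, time in s.
With the tool pointing down it reaches from about 0.4 to 0.85 m from the base axis. Payload 4.5 kg.
Tool frame: the origin (TCP) lies where the fingers leave the gripper's body, on its centre line; the fingertips stand 64 mm ahead of it and the grasp point (between the pads) lies arm.grasp_offset ahead of it (arm.grasp_offset is the distance from the TCP to the grasp point, in m); z points along the fingers, y is the line along which they close (so a half turn about z gives the same grasp; the last joint's range is limited). The gripper opens to 88 mm and grips with 3 to 60 N. Pads are 18 mm wide; open, the fingers measure 123 mm over their backs; the gripper's body (75 mm by 187 mm) begins 45 mm behind the grasp point.
Start: joints at [1.348, 0.689, -0.195, 1.565, 0.157, 0.902, -0.215], TCP at [0.159, -0.605, 0.303] pointing down, gripper open.
Joint ranges: [-3.01, 3.01], [-0.46, 2.08], [-1.47, 1.51], [0.13, 2.56], [-1, 4.14], [0.04, 2.09], [-2.66, 2.66]. Speed limits (rad/s): [2.57, 2.57, 3.14, 3.14, 3.14, 3.14, 3.14].

INTERFACE

Orientations are given as a unit quaternion [x, y, z, w].
In Python, from workcell import arm gives the robot as it stands. The module is installed in compiled form; this text tells all that it offers.
- The arm moves only by the shell command python3 -m inch 'ROWS'. ROWS is JSON, a list of rows, each a list of 3 entries, a list of its own where there are three numbers: the shift along the world's x, y, z each as a share of 0.06 m, from -1 to 1, then the turn, a rotation vector about the world's x, y, z each as a share of 45 degrees, from -1 to 1, then the gripper command: -1 is shut, 1 is fully open, values between are in proportion. In form: [[[x, y, z], [ax, ay, az], gripper], ...]. A call has exactly 10 rows; each row shifts and turns the commanded pose from where the row before left it; what a row does not reach is not made up. A row lasts 1/8 s, in which the tool goes at most 62.5 mm and 10.7 degrees, less where a joint would pass 70% of its speed; a pose out of reach is approached as far as the arm can. A call with a number of a shift or a turn outside -1 to 1 is refused whole. A call with a gripper value outside its range is refused whole. The fingers move at their own pace and stop on an object; the grip force is fixed at half the most. Time passes only in rows, so rows that do not move let the fingers close, or fill a call up. It gives the time, the measured TCP pose, the force, the opening and the grip force at its end, in the units of the state.
- arm.sense(): the state, without advancing time (a new reading comes with each control period).
- arm.capture(name): name is "scene" or "top" or "wrist"; returns (picture, depth): 480x640x3 uint8, red, green, blue; 480x640 float32, m along the optical axis (not along the pixel's ray), 0 where there is no reading.
- arm.camera_model(name): a dict with "fx", "fy", "cx", "cy" (pixels), "k1" (the pictures are not rectified: a ray, as slopes to the right and down, at radius r is drawn at 1 + k1 r^2 times it, then the intrinsics apply), "R" (3x3) and "t" (3): a world point X has camera coordinates R X + t; the wrist camera has in their place "T_tool_cam" (4x4, takes a point from camera to tool coordinates, whose origin is the TCP and whose axes are the flange's). Camera axes: x right, y down, z forward; pixel columns grow to the right and rows downward; lengths in m; the calibration is good to about 2 mm. A picture is of the moment at which its call begins: read the wrist's pose just before it. camera_model takes no time and is no camera call.
- arm.hand_in(): hands the job in; it is judged then, once.
Trained networks look in the newest picture that a camera, given by its name, has taken for a name from the list of things; names that differ only in an ending like _2 or _b are one class to them, and where a whole thing is asked for, a point or a joint stands for the part that bears it (a point fixed in the world has none). Each returns a list of dicts, best first, with "p" (0 to 1); they miss things now and then, are a little off and sometimes report something else, mostly with a low value. They report only what shows in the picture. A call takes as long as a camera call. They do not tell look-alikes from the thing itself.
- arm.look_for(target, camera): "point" ([x, y, z] in m, in the coordinates of the camera as it stood for that picture, good to about 4 mm: the middle of the surface that is visible of it).
The state is a dict: "time": time; "joint_positions": joint angles; "qd": joint speeds; "joint_torque": joint torques, N m; "position": TCP position; "orientation": TCP orientation; "wrist_force": force on the tool from outside, world axes, zero at the start; "torque": the same for the moment, N m; "opening": opening from 0.0 (shut) to 1.0 (fully open); "finger_force": force on a finger pad.
Only numpy, scipy, OpenCV 4.12 (cv2) and the standard library are available. Lean on these libraries where they do the work, as an engineer would, in place of code of your own. Each camera call takes 0.05 s, during which the arm holds its last target. There are 200 camera calls.

## Working session

There is one attempt and no reset: what is moved stays moved. The work goes in short steps, Python scripts to look and compute and a shell command to move; the robot and the scene stay as the last step left them, time stands still between calls to the robot, and variables do not carry over. Pictures are saved under pics/ and viewed, at most 10 in all, crops included, and the job is handed in when it is done.

```bash
mkdir -p pics
cat > h.py <<'E'
import numpy as np, cv2
from workcell import arm
from scipy.spatial.transform import Rotation as Ro
def pose(cam,s=None):
    m=arm.camera_model(cam)
    if cam=="wrist":
        s=s or arm.sense(); T=np.eye(4);T[:3,:3]=Ro.from_quat(s["orientation"]).as_matrix();T[:3,3]=s["position"]
        T=T@np.array(m["T_tool_cam"]); return m,T[:3,:3],T[:3,3]
    R=np.array(m["R"]);return m,R.T,-R.T@np.array(m["t"])
def grab(cam,fn=None):
    s=arm.sense(); P=pose(cam,s); im,d=arm.capture(cam)
    if fn: cv2.imwrite("pics/"+fn,im[:,:,::-1])
    return im,d,P
def rays(P,uv):
    m=P[0];K=np.array([[m["fx"],0,m["cx"]],[0,m["fy"],m["cy"]],[0,0,1]])
    u=cv2.undistortPoints(np.array(uv,float).reshape(-1,1,2),K,np.array([m["k1"],0,0,0,0.])).reshape(-1,2)
    return np.c_[u,np.ones(len(u))]
def atz(P,uv,z):
    r=rays(P,uv)@P[1].T; return P[2]+r*((z-P[2][2])/r[:,2])[:,None]
def bydepth(P,uv,d):
    r=rays(P,uv); dd=np.array([d[int(v),int(u)] for u,v in uv])
    return (r*dd[:,None])@P[1].T+P[2]
def proj(P,X):
    m=P[0];c=(np.atleast_2d(X)-P[2])@P[1]; K=np.array([[m["fx"],0,m["cx"]],[0,m["fy"],m["cy"]],[0,0,1]])
    return cv2.projectPoints(c,np.zeros(3),np.zeros(3),K,np.array([m["k1"],0,0,0,0.]))[0].reshape(-1,2)
E
python3 - <<'E'
from h import *
np.set_printoptions(precision=4,suppress=True)
print(arm.grasp_offset,arm.sense())
for c in ("top","scene"):
    im,d,P=grab(c,c+"0.png"); print(c,P[2],P[1].tolist(),P[0]["fx"])
    for n in ["spanner","prong_left","prong_right","handle_end","wheel","ring_face","hole_left","hole_right","ring_lug","tray"]:
        print(n,[(round(o["p"],2),np.round(P[1]@np.array(o["point"])+P[2],3).tolist()) for o in arm.look_for(n,c)[:3]])
print(arm.sense()["time"])
E
```

```text
0.0453 {'time': 0.0, 'joint_positions': array([ 1.3478,  0.69  , -0.1945,  1.5664,  0.1573,  0.9025, -0.2151]), 'qd': array([-0.0005,  0.0003, -0.    ,  0.    ,  0.0006,  0.0003, -0.0019]), 'joint_torque': array([ -0.0003, -52.7567,  -1.2669, -15.343 ,  -0.0527,   0.0066,
         0.0002]), 'position': array([ 0.1586, -0.604 ,  0.3019]), 'orientation': array([ 0.9918,  0.1281, -0.0002, -0.0009]), 'wrist_force': array([0.029 , 0.1745, 0.8095]), 'torque': array([ 0.0525,  0.0014, -0.0049]), 'finger_force': 0.0, 'opening': 1.0037379755170668}
top [0.2678 0.001  1.6618] [[0.00015335328148925428, -0.9908006238378178, 0.13532959870391187], [-0.9999416434299301, -0.0016137828995217089, -0.01068201476330346], [0.010802139483513362, -0.13532006321068568, -0.9907430515906911]] 609.5878924955363
spanner [(0.77, [0.218, 0.29, 0.036]), (0.71, [0.586, 0.031, 0.028])]
prong_left [(0.8, [0.215, 0.29, 0.039]), (0.78, [0.582, 0.028, 0.025])]
prong_right [(0.73, [0.584, 0.026, 0.028]), (0.61, [0.215, 0.295, 0.041])]
handle_end [(0.91, [0.217, 0.292, 0.037]), (0.85, [0.583, 0.028, 0.027])]
wheel [(0.8, 
[... 441 characters left out ...]
45287, -0.8227906766867185, -0.5683346573085859]] 538.6808531564452
spanner [(0.68, [0.228, 0.269, 0.031]), (0.65, [0.591, 0.035, 0.021])]
prong_left [(0.85, [0.589, 0.032, 0.016]), (0.74, [0.229, 0.277, 0.029])]
prong_right [(0.65, [0.231, 0.273, 0.028]), (0.59, [0.592, 0.031, 0.021])]
handle_end [(0.93, [0.588, 0.03, 0.026]), (0.7, [0.229, 0.271, 0.028]), (0.48, [0.766, 0.072, 0.07])]
wheel [(0.94, [0.594, -0.24, 0.028])]
ring_face [(0.61, [0.581, -0.245, 0.093])]
hole_left [(0.74, [0.584, -0.252, 0.093]), (0.36, [0.368, -0.072, 0.015]), (0.19, [0.589, 0.03, 0.018])]
hole_right [(0.42, [0.591, 0.029, 0.02])]
ring_lug [(0.91, [0.579, -0.249, 0.091])]
tray [(0.82, [0.552, 0.273, 0.004])]
1.1
```

View pics/top0.png

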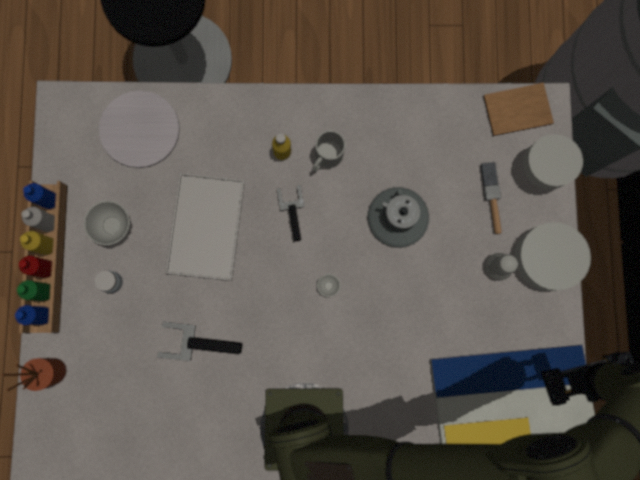

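Run:
```python
from h import *
im=cv2.imread("pics/top0.png");P=pose("top")
a=proj(P,np.array([[0.58,0.03,0.02],[.555,-.25,.09]])).astype(int); print(a)
t=[cv2.resize(im[y-45:y+45,x-45:x+45],(400,400),interpolation=cv2.INTER_CUBIC) for x,y in a]
cv2.imwrite("pics/c1.png",np.hstack(t))
```

```text
[[292 209]
 [399 213]]
```

View pics/c1.png

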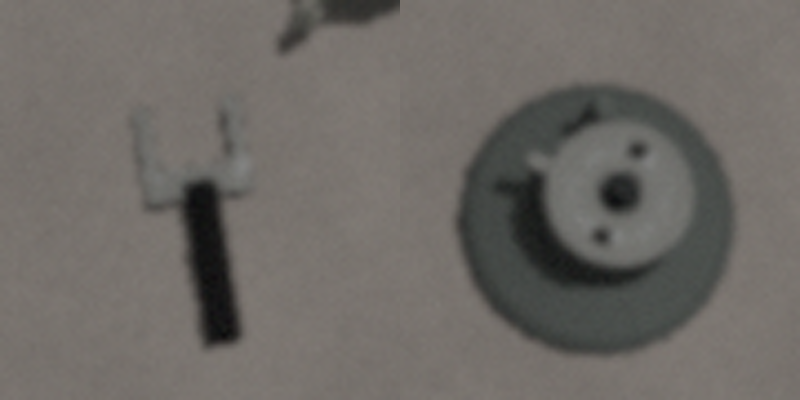

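The small spanner (grip centre ≈ px (294,221), fork toward +x) has the right size. The look-alike at (210,342) is bigger. The wheel is at (400,213): its lug points to +y, the stop tab lies clockwise of it, and the two holes are dark spots. The tray is at (206,228).

Run:
```python
from h import *
np.set_printoptions(precision=4,suppress=True)
P=pose("top"); f=lambda a,c:np.array(a)-45+np.array(c)/4.444
g=atz(P,[f((292,209),(200,183)),f((292,209),(222,345))],.03);v=g[0]-g[1]
print("grip",g.mean(0),np.linalg.norm(v),np.arctan2(v[1],v[0]))
h=atz(P,[f((399,213),(238,150)),f((399,213),(200,236))],.093);w=h[0]-h[1]
print("ring",h.mean(0),np.linalg.norm(w),np.arctan2(w[0],-w[1]))
l=atz(P,[f((399,213),(140,160))],.082)-h.mean(0);t=atz(P,[f((399,213),(190,105))],.088)-h.mean(0);print("lug,tab",np.arctan2(l[0,1],l[0,0]),np.arctan2(t[0,1],t[0,0]),np.linalg.norm(t[0,:2]))
t=atz(P,[(182,176),(243,182),(231,279),(168,274)],.014);print(t,t.mean(0))
T=np.array(arm.camera_model("wrist")["T_tool_cam"]);print(T)
```

```text
grip [0.5397 0.0251 0.03  ] 0.10107241129236696 0.13664726823464038
ring [ 0.5613 -0.2603  0.093 ] 0.05649680086935684 1.1446138708547908
lug,tab 1.1159247237445857 0.2773836956761681 0.056003247435933955
[[0.6737 0.3353 0.014 ]
 [0.6576 0.1676 0.014 ]
 [0.3898 0.196  0.014 ]
 [0.4033 0.3652 0.014 ]] [0.5311 0.266  0.014 ]
[[ 0.0007 -0.9516 -0.3072  0.0801]
 [ 1.      0.0008 -0.0001  0.0006]
 [ 0.0003 -0.3072  0.9516 -0.0819]
 [ 0.      0.      0.      1.    ]]
```

```bash
python3 -m inch '[[[0.3,0.4,0],[0,0,0],1],[[0.5,0.6,0],[0,0,0],1],[[0.5,0.6,0],[0,0,0],1],[[0.5,0.6,0],[0,0,0],1],[[0.5,0.6,0],[0,0,0],1],[[0.5,0.6,0],[0,0,0],1],[[0.5,0.6,0],[0,0,0],1],[[0.5,0.6,0],[0,0,0],1],[[0.5,0.6,0],[0,0,0],1],[[0.5,0.6,0],[0,0,0],1]]'
python3 -m inch '[[[0.3,0.8,0],[0,0,-0.05],1],[[0.3,0.8,0],[0,0,-0.05],1],[[0.3,0.8,-0.1],[0,0,-0.05],1],[[0.3,0.8,-0.2],[0,0,0],1],[[0.2,0.8,-0.2],[0,0,0],1],[[0.1,0.5,-0.2],[0,0,0],1],[[0.05,0.2,-0.2],[0,0,0],1],[[0,0,0],[0,0,0],1],[[0,0,0],[0,0,0],1],[[0,0,0],[0,0,0],1]]'
python3 - <<'E'
from h import *
s=arm.sense();print(s["position"],Ro.from_quat(s["orientation"]).as_matrix()[:,0],s["joint_positions"])
grab("wrist","w1.png")
E
```

```text
time: 2.35
position: [0.4478, -0.2554, 0.3029]
orientation: [0.992, 0.128, 0.0, 0.0]
wrist_force: [-0.1, 0.7, 0.5]
opening: 1.002
finger_force: 0.0
time: 3.6
position: [0.5399, 0.0237, 0.2493]
orientation: [0.998, 0.068, 0.0, 0.0]
wrist_force: [0.5, -0.7, 0.4]
opening: 0.997
finger_force: 0.0
[0.53986267 0.02374216 0.24925228] [9.90721388e-01 1.35907074e-01 6.32174720e-04] [-0.09101326  0.651576   -0.06341767  1.88162912  0.06877055  0.60984028
 -1.63230964]
```

View pics/w1.png

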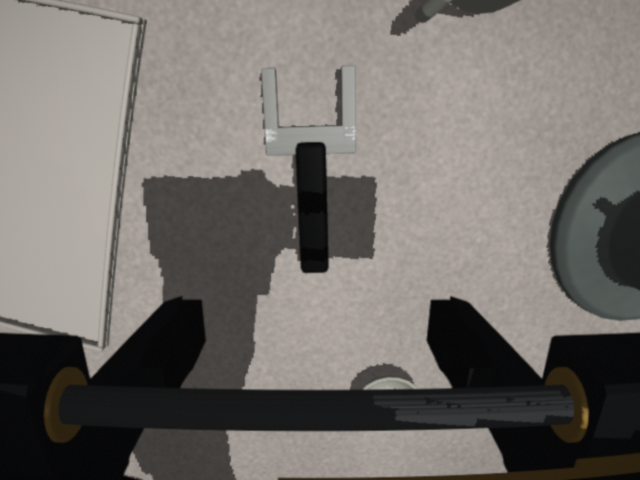

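The spanner lies under the wrist camera: grip from (312,143) to (315,271), fork above it.

```bash
cat >> h.py <<'E'
def cloud(d,P):
    v,u=np.mgrid[0:480,0:640]; uv=np.c_[u.ravel(),v.ravel()]
    r=rays(P,uv); X=(r*d.ravel()[:,None])@P[1].T+P[2]; return X.reshape(480,640,3)
def rect(pts):
    (c,(a,b),t)=cv2.minAreaRect((pts[:,:2]*1000).astype(np.float32)); return np.round(c,1),round(a,1),round(b,1),round(t,1)
E
python3 - <<'E'
from h import *
im,d,P=grab("wrist"); X=cloud(d,P)
sub=np.zeros((480,640),bool);sub[50:280,240:380]=1
dark=im.max(2)<40
for nm,m in (("grip",sub&(X[...,2]>.024)&(X[...,2]<.045)&(d>0)),("fork",sub&(X[...,2]>.012)&(X[...,2]<.024)&(d>0)),("table",sub&(X[...,2]<.010)&(d>0))):
    p=X[m];print(nm,m.sum(),rect(p),np.median(p[:,2]),p.mean(0))
E
```

```text
grip 3814 (array([545.6,  26.6]), 98.7, 22.1, 9.6) 0.029538164251323218 [0.54816389 0.02691693 0.02936463]
fork 3958 (array([615.5,  38.4]), 61.4, 65.7, 9.6) 0.019869496379075896 [0.60940417 0.03732586 0.01982916]
table 24309 (array([568.7,  32.7]), 182.7, 119.0, 7.9) -0.00012752053024056575 [ 5.72236999e-01  3.31946085e-02 -1.24044714e-04]
```

```bash
python3 -m inch '[[[0.09,0.05,-0.3],[0,0,0.04],1],[[0,0,-0.6],[0,0,0],1],[[0,0,-0.6],[0,0,0],1],[[0,0,-0.6],[0,0,0],1],[[0,0,-0.4],[0,0,0],1],[[0,0,-0.3],[0,0,0],1],[[0,0,-0.2],[0,0,0],1],[[0,0,0],[0,0,0],1],[[0,0,0],[0,0,0],-1],[[0,0,0],[0,0,0],-1]]'
python3 -m inch '[[[0,0,0],[0,0,0],-1],[[0,0,0],[0,0,0],-1],[[0,0,0],[0,0,0],-1],[[0,0,0],[0,0,0],-1],[[0,0,0],[0,0,0],-1],[[0,0,0.1],[0,0,0],-1],[[0,0,0.2],[0,0,0],-1],[[0,0,0.3],[0,0,0],-1],[[0,0,0.3],[0,0,0],-1],[[0,0,0],[0,0,0],-1]]'
```

```text
time: 4.95
position: [0.5457, 0.0285, 0.0696]
orientation: [0.996, 0.085, 0.001, 0.0]
wrist_force: [-0.2, 0.1, 0.4]
opening: 0.795
finger_force: 0.0
time: 6.2
position: [0.5463, 0.0285, 0.1248]
orientation: [0.996, 0.085, 0.002, -0.0]
wrist_force: [-1.2, -0.1, -3.2]
opening: 0.251
finger_force: 30.0
```

```bash
python3 -m inch '[[[0,0,0.4],[0,0,0],-1],[[0,0,0.6],[0,0,0],-1],[[0,-0.3,0.5],[0,0,0.1],-1],[[0,-0.5,0.4],[0,0,0.15],-1],[[0,-0.6,0.2],[0,0,0.15],-1],[[-0.1,-0.6,0],[0,0,0.15],-1],[[-0.1,-0.6,0],[0,0,0.15],-1],[[-0.1,-0.6,0],[0,0,0.15],-1],[[-0.1,-0.6,0],[0,0,0.15],-1],[[0,-0.6,0],[0,0,0.15],-1]]'
python3 -m inch '[[[0,-0.6,0],[0,0,0.1],-1],[[0,-0.6,0],[0,0,0],-1],[[0,-0.4,0],[0,0,0],-1],[[0,-0.2,0],[0,0,0],-1],[[0,-0.06,0],[0,0,0],-1],[[0,0,0],[0,0,0],-1],[[0,0,0],[0,0,0],-1],[[0,0,0],[0,0,0],-1],[[0,0,0],[0,0,0],-1],[[0,0,0],[0,0,0],-1]]'
python3 - <<'E'
from h import *
s=arm.sense();print(s["position"],Ro.from_quat(s["orientation"]).as_matrix()[:,0],s["joint_positions"])
im,d,P=grab("wrist","w2.png");np.save("d2.npy",d);np.savez("P2.npz",R=P[1],t=P[2])
E
```

```text
time: 7.45
position: [0.5199, -0.2368, 0.2483]
orientation: [0.858, 0.513, -0.001, -0.001]
wrist_force: [0.4, -0.8, -3.4]
opening: 0.248
finger_force: 30.0
time: 8.7
position: [0.5212, -0.347, 0.2488]
orientation: [0.839, 0.545, 0.0, 0.0]
wrist_force: [0.0, -0.8, -3.2]
opening: 0.248
finger_force: 30.0
[ 0.52120025 -0.34698874  0.24877284] [4.06374782e-01 9.13706483e-01 1.06454950e-05] [ 0.75728735  0.78186822 -0.44783828  1.60677495  0.41834088  0.84959944
 -0.2752374 ]
```

View pics/w2.png

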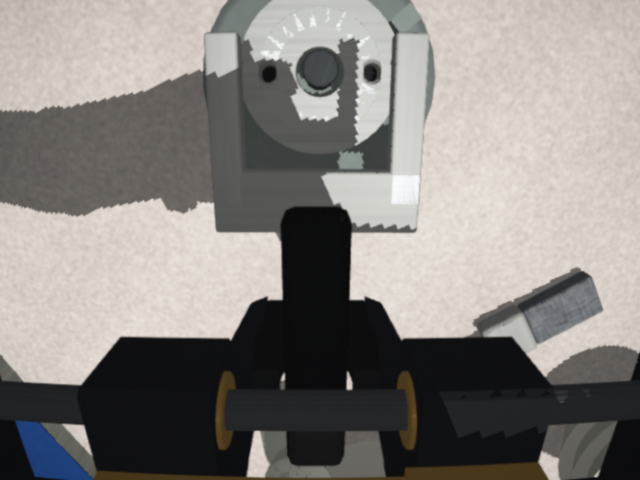

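Between the fork legs the ring's holes show at (269,73) and (371,72), the spindle at (320,68).

Run:
```python
from h import *
np.set_printoptions(precision=4,suppress=True)
im=cv2.imread("pics/w2.png");d=np.load("d2.npy")
q=np.load("P2.npz");P=(arm.camera_model("wrist"),q["R"],q["t"])
X=cloud(d,P); Z=X[...,2]
R=P[1]; yaw=np.arctan2(.913706,.406375); ex=np.array([np.cos(yaw),np.sin(yaw)]);ey=np.array([-ex[1],ex[0]]);t=np.array([.5212,-.3470])
box=np.zeros((480,640),bool);box[20:235,195:435]=1
m=box&(Z>.185)&(Z<.215);p=X[m][:,:2]-t;p=np.c_[p@ex,p@ey];r=rect(np.c_[p,p]);print("fork in tool",r,np.median(Z[m]))
m=np.zeros_like(box);m[205:,280:355]=1;m&=(Z>.2)&(Z<.225)&(d>0);print("grip z",np.median(Z[m]), rect(np.c_[(X[m][:,:2]-t)@ex,(X[m][:,:2]-t)@ey]))
m=np.zeros_like(box);m[:160,240:395]=1;m&=(abs(Z-.093)<.004)&(d>0)
pts=(X[m][:,:2]);print("ring z",np.median(Z[m]))
h=atz(P,[(269,73),(371,72)],.093);w=h[0]-h[1];print(h,np.linalg.norm(w),h.mean(0),np.arctan2(-w[0],w[1]),yaw)
np.save("Z.npy",Z)
cv2.imwrite("pics/c2.png",np.hstack([cv2.resize(im[45:105,a-30:a+30],(390,390),interpolation=cv2.INTER_NEAREST) for a in (269,371)]))
```

```text
fork in tool (array([70.5, -0.6]), 66.8, 61.2, 89.5) 0.19983145759889176
grip z 0.20953213821500927 (array([-0.2, -1.1]), 99.8, 25.6, 0.3)
ring z 0.09309736167648383
[[ 0.5383 -0.2486  0.093 ]
 [ 0.5883 -0.2701  0.093 ]] 0.05441067818615352 [ 0.5633 -0.2593  0.093 ] 1.1632420996088315 1.1523129823147509
```

View pics/c2.png

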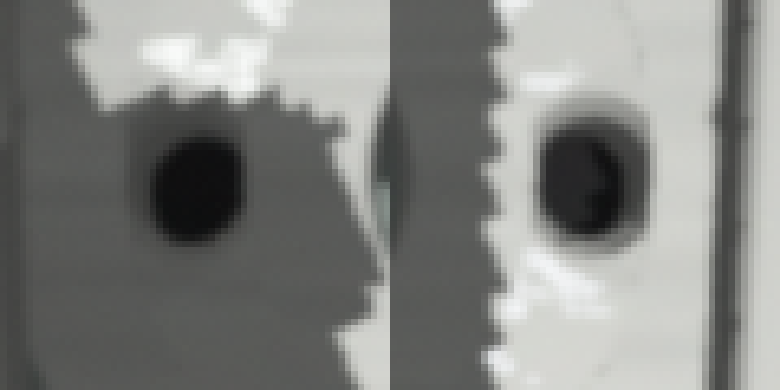

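Run:
```python
from h import *
np.set_printoptions(precision=4,suppress=True)
q=np.load("P2.npz");P=(arm.camera_model("wrist"),q["R"],q["t"])
yaw=1.1523
h=atz(P,[(267.2,71.8),(371.9,71.9)],.093);w=h[0]-h[1];c=h.mean(0);y=np.arctan2(-w[0],w[1])
print(np.linalg.norm(w),c,y)
Z=np.load("Z.npy");d=np.load("d2.npy");X=cloud(d,P)
ex=np.array([np.cos(yaw),np.sin(yaw)]);ey=np.array([-ex[1],ex[0]]);t=np.array([.5212,-.3470])
# prong line y from leg edges, per-row
for v in (50,80,110,150):
    r=X[v];m=(Z[v]>.19)&(Z[v]<.21);m[:195]=0;m[435:]=0;u=np.where(m)[0];l=((r[:,:2]-t)@ey)*1e3
    k=u[np.where(np.diff(u)>5)[0]];print(v,((r[u[0],:2]-t)@ex)*1e3,l[u[0]],l[k],l[[u[np.searchsorted(u,j)+1] for j in k]],l[u[-1]])
v=np.where(((Z>.19)&(Z<.21))[:,215])[0][:1];print("leg tip x",((X[v[0],215,:2]-t)@ex)*1e3, ((X[np.where(((Z>.19)&(Z<.21))[:,410])[0][0],410,:2]-t)@ex)*1e3)
# spindle
m=np.zeros_like(Z,bool);m[35:110,285:355]=1;m&=(abs(Z-.117)<.003)&(d>0);print("spindle",rect(X[m]))
print("ring in tool", (c[:2]-t)@ex,(c[:2]-t)@ey,y-yaw)
```

```text
0.05583404310409272 [ 0.5632 -0.2589  0.093 ] 1.1528496265740045
50 95.85149756508488 32.103580195495496 [22.2847] [-23.5075] -33.497640106074265
80 87.47630398973787 32.301359019936115 [22.1832] [-23.6023] -32.95860596460074
110 78.73920632574334 31.9950260019887 [22.3734] [-23.504] -32.78100931521347
150 66.72348481627213 32.24173673579684 [22.5174] [-23.4808] -33.69952271024489
leg tip x 100.8760252441699 100.6352069791228
spindle (array([ 562.9, -258.9]), 16.7, 16.9, 66.1)
ring in tool 0.09753812769701108 -0.0025910179493883103 0.0005496265740043693
```

```bash
python3 -m inch '[[[0.05,0.03,0],[0,0,0],-1],[[0,0,-0.2],[0,0,0],-1],[[0,0,-0.3],[0,0,0],-1],[[0,0,-0.3],[0,0,0],-1],[[0,0,-0.2],[0,0,0],-1],[[0,0,-0.15],[0,0,0],-1],[[0,0,0],[0,0,0],-1],[[0,0,0],[0,0,0],-1],[[0,0,0],[0,0,0],-1],[[0,0,0],[0,0,0],-1]]'
python3 - <<'E'
from h import *
s=arm.sense();print(s["position"],Ro.from_quat(s["orientation"]).as_matrix()[:,0])
im,d,P=grab("wrist");np.save("d3.npy",d);np.savez("P3.npz",R=P[1],t=P[2])
cv2.imwrite("pics/w3.png",cv2.resize(im[:200,180:460,::-1],(784,560)))
E
```

```text
time: 10.0
position: [0.5243, -0.3454, 0.1802]
orientation: [0.839, 0.545, 0.0, 0.0]
wrist_force: [-0.3, -0.1, -2.7]
opening: 0.25
finger_force: 30.0
[ 0.52434713 -0.34544389  0.18020117] [ 4.06562935e-01  9.13622768e-01 -1.30637429e-04]
```

View pics/w3.png

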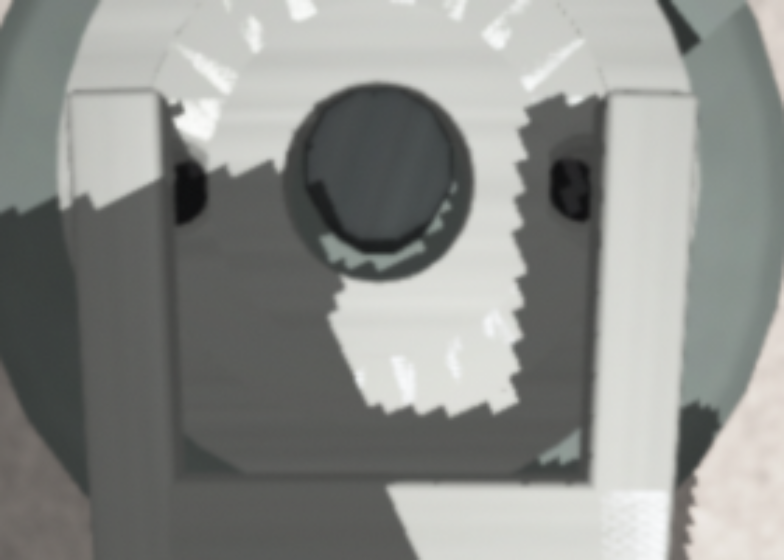

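The holes peek out beside the legs (dark spots at crop (190,190) and (572,187)), nearly beneath the prongs. I'll check the numbers.

Run:
```python
from h import *
np.set_printoptions(precision=2,suppress=True)
q=np.load("P3.npz");P=(arm.camera_model("wrist"),q["R"],q["t"]);d=np.load("d3.npy");X=cloud(d,P);Z=X[...,2]
ex=np.array([.40656,.91362]);ey=np.array([-ex[1],ex[0]]);t=np.array([.52435,-.34544])
tl=lambda p:np.c_[(p[:,:2]-t)@ex,(p[:,:2]-t)@ey]*1e3
px=lambda a:[(180+x/2.8-.3,y/2.8-.3) for x,y in a]
fz=np.median(Z[180:200,300:340]);print("fork z",fz,P[0]["cx"])
print("inner edges",tl(atz(P,px([(172,190),(601,190),(174,400),(594,400)]),fz)))
print("outer/tips",tl(atz(P,px([(68,95),(162,92),(608,93),(696,96)]),fz)))
print("hole inner edges",tl(atz(P,px([(208,187),(550,187)]),.093)))
m=np.zeros_like(Z,bool);m[20:110,280:350]=1;m&=(abs(Z-.117)<.004)&(d>0);print("spindle",tl(np.array([[*(rect(X[m])[0]/1e3),0]])),rect(X[m])[1:3])
# ring outer circle fit: pixels of ring visible
print("ring bore", tl(atz(P,px([(284,183),(474,183),(378,85),(378,281)]),.093)))
```

```text
fork z 0.1312265873702926 315.7378210211291
inner edges [[ 90.74  21.36]
 [ 90.8  -23.6 ]
 [ 68.93  22.07]
 [ 68.97 -23.85]]
outer/tips [[100.37  31.83]
 [100.46  22.03]
 [100.42 -23.94]
 [100.34 -33.13]]
hole inner edges [[ 94.31  22.79]
 [ 94.35 -23.45]]
spindle [[94.64 -0.3 ]] (17.3, 17.1)
ring bore [[ 94.75  12.49]
 [ 94.77 -13.14]
 [107.2   -0.19]
 [ 81.88  -0.19]]
```

```bash
python3 -m inch '[[[-0.006,0.01,0],[0,0,0],-1],[[0,0,-0.1],[0,0,0],-1],[[0,0,-0.1],[0,0,0],-1],[[0,0,-0.07],[0,0,0],-1],[[0,0,-0.06],[0,0,0],-1],[[0,0,-0.05],[0,0,0],-1],[[0,0,-0.05],[0,0,0],-1],[[0,0,0],[0,0,0],-1],[[0,0,0],[0,0,0],-1],[[0,0,0],[0,0,0],-1]]'
```

```text
time: 11.3
position: [0.5239, -0.3447, 0.1541]
orientation: [0.839, 0.545, 0.0, 0.0]
wrist_force: [-0.4, 0.2, -2.6]
opening: 0.247
finger_force: 30.0
```

```bash
python3 - <<'E'
import numpy as np
a=1.152-np.arange(0,1.21,.1);p=-.0942*np.c_[np.cos(a),np.sin(a)]/.06
for i,r in enumerate(np.diff(p,axis=0)):print(i,np.round(r,3))
E
python3 -m inch '[[[0,0,-0.03],[0,0,0],-1],[[0,0,-0.025],[0,0,0],-1],[[0,0,0],[0,0,0],-1],[[-0.069,0.036,0],[0,0,-0.0637],-1],[[-0.072,0.032,0],[0,0,-0.0637],-1],[[0,0,0],[0,0,0],-1],[[0,0,0],[0,0,0],-1],[[0,0,0],[0,0,0],-1],[[0,0,0],[0,0,0],-1],[[0,0,0],[0,0,0],-1]]'; python3 -c "
from h import *
s=arm.sense();print(s['torque'],s['wrist_force'],s['position'])"
```

```text
0 [-0.14   0.071]
1 [-0.132  0.085]
2 [-0.123  0.097]
3 [-0.113  0.109]
4 [-0.101  0.12 ]
5 [-0.089  0.129]
6 [-0.076  0.138]
7 [-0.061  0.144]
8 [-0.047  0.15 ]
9 [-0.031  0.154]
10 [-0.016  0.156]
11 [-0.     0.157]
time: 12.55
position: [0.516, -0.3405, 0.1508]
orientation: [0.865, 0.502, 0.001, 0.0]
wrist_force: [2.5, 0.2, -3.6]
opening: 0.249
finger_force: 30.0
[-0.14081462 -0.85161156  0.10221966] [ 2.50688777  0.15523466 -3.57930349] [ 0.51600358 -0.34053022  0.15077582]
```

```bash
python3 -m inch '[[[-0.068,0.041,0],[0,0,-0.0637],-1],[[-0.064,0.044,0],[0,0,-0.0637],-1],[[-0.062,0.047,0],[0,0,-0.0637],-1],[[-0.061,0.05,0],[0,0,-0.0637],-1],[[-0.058,0.053,0],[0,0,-0.0637],-1],[[-0.055,0.056,0],[0,0,-0.0637],-1],[[-0.052,0.058,0],[0,0,-0.0637],-1],[[-0.049,0.062,0],[0,0,-0.0637],-1],[[0,0,0],[0,0,0],-1],[[0,0,0],[0,0,0],-1]]'; python3 -c "
from h import *
s=arm.sense();print(s['torque'],Ro.from_quat(s['orientation']).as_matrix()[:,0])
im,d,P=grab('wrist');cv2.imwrite('pics/w4.png',cv2.resize(im[:240,140:480,::-1],(680,480)))"
```

```text
time: 13.8
position: [0.4877, -0.3159, 0.1507]
orientation: [0.947, 0.321, 0.0, 0.0]
wrist_force: [3.2, 0.4, -3.3]
opening: 0.246
finger_force: 30.0
[ 0.00267586 -0.76265949  0.05763844] [7.94493216e-01 6.07272512e-01 7.91291064e-04]
```

View pics/w4.png

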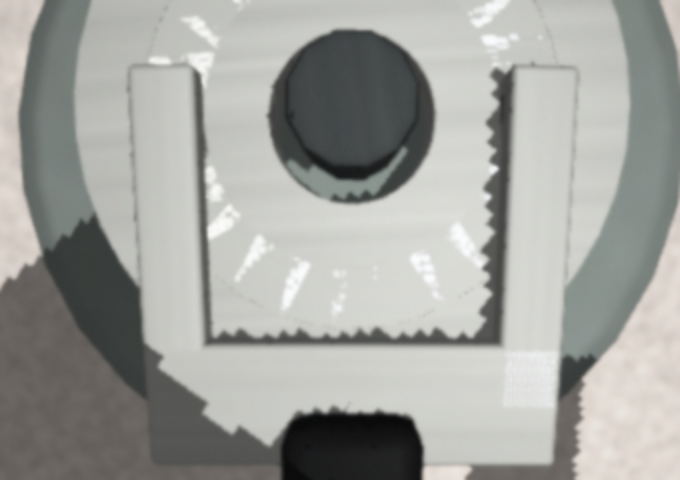

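The fork sits flat over the ring with the prongs in the holes, and the ring has turned with it. I continue.

```bash
python3 -m inch '[[[-0.046,0.063,0],[0,0,-0.0637],-1],[[-0.043,0.066,0],[0,0,-0.0637],-1],[[-0.04,0.068,0],[0,0,-0.0637],-1],[[-0.036,0.07,0],[0,0,-0.0637],-1],[[0,0,0],[0,0,0],-1],[[0,0,0],[0,0,0],-1],[[0,0,0],[0,0,0],-1],[[0,0,0],[0,0,0],-1],[[0,0,0],[0,0,0],-1],[[0,0,0],[0,0,0],-1]]'; python3 -c "
from h import *
s=arm.sense();print(s['torque'],Ro.from_quat(s['orientation']).as_matrix()[:,0])"
```

```text
time: 15.1
position: [0.4778, -0.2999, 0.1507]
orientation: [0.975, 0.224, 0.001, 0.0]
wrist_force: [5.6, 0.7, -5.0]
opening: 0.247
finger_force: 30.0
[ 0.01015255 -0.93172458  0.04837203] [0.89943577 0.43705174 0.00103895]
```

```bash
python3 -m inch '[[[-0.025,0.07,0],[0,0,-0.0637],-1],[[-0.026,0.072,0],[0,0,-0.0637],-1],[[-0.024,0.074,0],[0,0,-0.0637],-1],[[0,0,0],[0,0,0],-1],[[0,0,0],[0,0,0],-1],[[0,0,0],[0,0,0],-1],[[0,0,0],[0,0,0],-1],[[0,0,0],[0,0,0],-1],[[0,0,0],[0,0,0],-1],[[0,0,0],[0,0,0],-1]]'; python3 -c "
from h import *
s=arm.sense();print(s['torque'],Ro.from_quat(s['orientation']).as_matrix()[:,0])
im,d,P=grab('scene','s5.png');v=proj(P,[[.563,-.259,.09]])[0].astype(int);print(v)
cv2.imwrite('pics/s5c.png',cv2.resize(im[v[1]-50:v[1]+50,v[0]-65:v[0]+65,::-1],(780,600),interpolation=cv2.INTER_CUBIC))"
```

```text
time: 16.35
position: [0.4727, -0.2869, 0.1506]
orientation: [0.989, 0.15, -0.0, -0.0]
wrist_force: [3.0, 1.5, -3.2]
opening: 0.248
finger_force: 30.0
[ 0.31870039 -0.6749935   0.13192954] [ 9.54822331e-01  2.97177178e-01 -2.03964539e-04]
[222 225]
```

View pics/s5c.png

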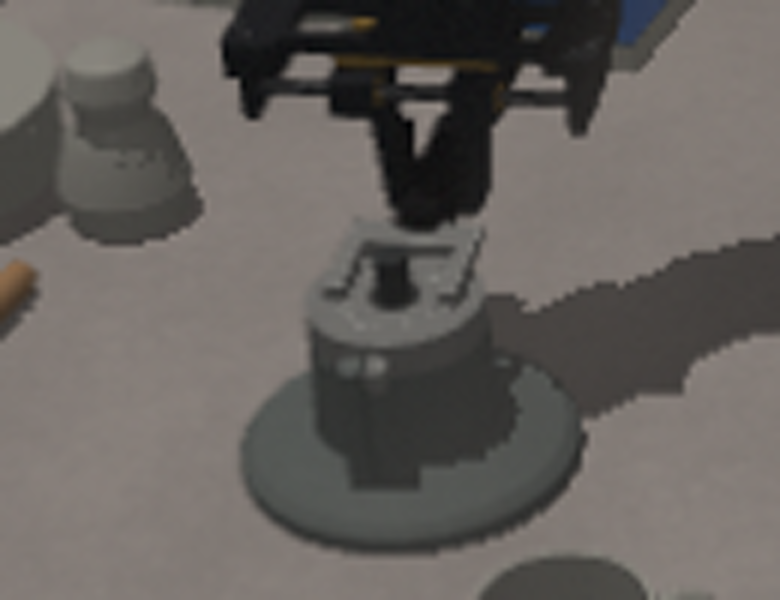

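The lug (375,365) is now almost touching the stop tab (348,365). I turn on gently until the force rises.

```bash
python3 -m inch '[[[-0.022,0.074,0],[0,0,-0.0637],-1],[[-0.02,0.075,0],[0,0,-0.0637],-1],[[0,0,0],[0,0,0],-1],[[0,0,0],[0,0,0],-1],[[0,0,0],[0,0,0],-1],[[0,0,0],[0,0,0],-1],[[0,0,0],[0,0,0],-1],[[0,0,0],[0,0,0],-1],[[0,0,0],[0,0,0],-1],[[0,0,0],[0,0,0],-1]]'; python3 -c "
from h import *
s=arm.sense();R=Ro.from_quat(s['orientation']).as_matrix();print(s['torque'],np.arctan2(R[1,0],R[0,0]))"
```

```text
time: 17.65
position: [0.4712, -0.2809, 0.1512]
orientation: [0.995, 0.1, 0.001, 0.003]
wrist_force: [3.7, -6.0, -4.0]
opening: 0.252
finger_force: 30.9
[-1.12409636 -0.91748375  0.85350854] 0.20021914548191175
```

```bash
python3 -m inch '[[[0.012,-0.045,0],[0,0,0.038],-1],[[0,0,0],[0,0,0],-1],[[0,0,0.05],[0,0,0],-1],[[0,0,0.1],[0,0,0],-1],[[0,0,0.2],[0,0,0],-1],[[0,0,0.3],[0,0,0],-1],[[0,0,0.4],[0,0,0],-1],[[0,0,0.4],[0,0,0],-1],[[0,0,0.2],[0,0,0],-1],[[0,0,0],[0,0,0],-1]]'; python3 -c "
from h import *
im,d,P=grab('wrist');s=arm.sense();R=Ro.from_quat(s['orientation']).as_matrix();yaw=np.arctan2(R[1,0],R[0,0]);print(s['torque'],yaw)
cv2.imwrite('pics/w6.png',cv2.resize(im[:360,160:480,::-1],(533,600)));np.save('d6.npy',d)
X=cloud(d,P);z=s['position'][2];Z=X[...,2];t=s['position'][:2];ex=R[:2,0];ey=np.array([-ex[1],ex[0]])
m=(abs(Z-(z-.0485))<.006)&(d>0);m[:,:180]=0;m[:,460:]=0;p=X[m][:,:2]-t;p=np.c_[p@ex,p@ey];print(m.sum(),rect(p),np.median(Z[m])-z)"
```

```text
time: 18.9
position: [0.47, -0.2807, 0.2497]
orientation: [0.993, 0.115, -0.001, -0.0]
wrist_force: [-0.2, -0.2, -2.8]
opening: 0.249
finger_force: 29.6
[ 0.01816094  0.077366   -0.02911005] 0.23016385467108066
5707 (array([ 9.8, -0.8]), 40.7, 42.7, 51.2) -0.04815652941963319
```

View pics/w6.png

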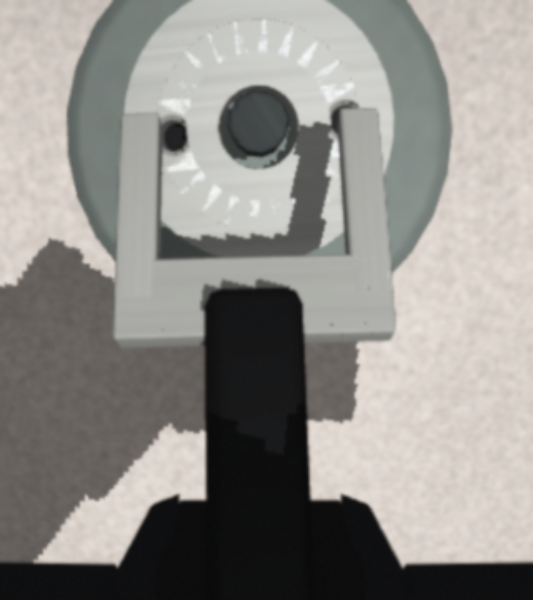

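The ring now has its holes at (175,136) and (345,118) and the spanner is held free of it. Next, the tray.

```bash
python3 -m inch '[[[0.04,0.3,0],[0,0,0],-1],[[0.06,0.6,0],[0,0,-0.02],-1],[[0.06,0.7,0],[0,0,-0.02],-1],[[0.06,0.7,0],[0,0,-0.02],-1],[[0.06,0.7,0],[0,0,-0.02],-1],[[0.06,0.7,0],[0,0,-0.02],-1],[[0.06,0.7,0],[0,0,-0.03],-1],[[0.06,0.7,0],[0,0,0],-1],[[0.06,0.7,0],[0,0,0],-1],[[0.06,0.7,0],[0,0,0],-1]]'
python3 -m inch '[[[0,0.7,0],[0,0,0],-1],[[0,0.7,0],[0,0,0],-1],[[0,0.5,0],[0,0,0],-1],[[0,0.3,0],[0,0,0],-1],[[0,0.1,0],[0,0,0],-1],[[0,0,0],[0,0,0],-1],[[0,0,0],[0,0,0],-1],[[0,0,0],[0,0,0],-1],[[0,0,0],[0,0,0],-1],[[0,0,0],[0,0,0],-1]]'
python3 - <<'E'
from h import *
s=arm.sense();R=Ro.from_quat(s['orientation']).as_matrix();print(np.arctan2(R[1,0],R[0,0]),s["joint_positions"],s["position"])
im,d,P=grab('wrist');X=cloud(d,P);Z=X[...,2];z=s["position"][2]
m=(d>0)&(Z>.0085)&(Z<.02);p=X[m];print("tray rim",m.sum(),p.min(0),p.max(0))
m=(d>0)&(Z>.003)&(Z<.0075);print("tray floor",m.sum(),np.median(Z[m]),rect(X[m]))
b=np.zeros_like(m);b[20:245,190:440]=1;m=b&(d>0)&(abs(Z-(z-.049))<.006);print("fork",m.sum(),rect(X[m]),z-np.median(Z[m]))
im,d,P=grab('top','top7.png');X=cloud(d,P);Z=X[...,2];
im,d,P=grab('scene','s7.png');v=proj(P,[[.563,-.259,.09]])[0].astype(int)
E
```

```text
time: 20.2
position: [0.5045, 0.112, 0.2489]
orientation: [0.998, 0.065, -0.001, -0.0]
wrist_force: [0.6, -0.0, -3.6]
opening: 0.249
finger_force: 29.6
time: 21.45
position: [0.5059, 0.247, 0.2497]
orientation: [0.998, 0.064, 0.0, 0.0]
wrist_force: [0.0, 0.5, -3.9]
opening: 0.251
finger_force: 29.6
0.1289577813306883 [-0.54262665  0.6763422   0.01080804  1.81637937 -0.01106798  0.64888304
 -1.96721788] [0.5058861  0.24703487 0.24968888]
tray rim 6911 [ 0.22909872 -0.07950807  0.00850031] [0.66835377 0.51471472 0.01998775]
tray floor 49971 0.004957587486782267 (array([456.1, 276.8]), 570.6, 456.9, 39.1)
fork 0 (array([0., 0.]), 0.0, 0.0, 0.0) nan
  return _methods._mean(a, axis=axis, dtype=dtype,
  ret = ret.dtype.type(ret / rcount)
```

Run:
```python
from h import *
np.set_printoptions(precision=4,suppress=True)
s=arm.sense();R=Ro.from_quat(s['orientation']).as_matrix();t=s["position"]
im,d,P=grab('wrist');X=cloud(d,P);L=(X-t)@R  # tool frame
Z=X[...,2]
m=(d>0)&(Z>.12)&(abs(L[...,1])<.045)&(L[...,0]>-.01)&(L[...,0]<.125)
p=L[m];
for a in range(0,120,10):
    q=p[(p[:,0]>a/1e3)&(p[:,0]<a/1e3+.01)]
    if len(q):print(a,len(q),"tool z",np.median(q[:,2]),"y",q[:,1].min(),q[:,1].max())
f=p[p[:,0]>.052];A=np.c_[f[:,:2],np.ones(len(f))];print(np.linalg.lstsq(A,f[:,2],rcond=None)[0]); print(rect(p[p[:,0]>.045]))
```

```text
0 8006 tool z 0.03704392076108147 y -0.02544574513951269 0.027252036857349858
10 12880 tool z -0.0215440290033034 y -0.04156713595315002 0.04301914334489661
20 22638 tool z -0.021635729740310167 y -0.04496101743745727 0.044934610415514234
30 21899 tool z -0.017644332847258973 y -0.041878271318472604 0.04286028190024371
40 3864 tool z 0.07606133764056364 y -0.033732889181681255 0.03231849355304933
50 4990 tool z 0.08162086260167181 y -0.034301789153340666 0.03213640153788253
60 2060 tool z 0.08724792422351896 y -0.0342237480105965 0.032019455594804534
70 1330 tool z 0.09470796574134085 y -0.034844319602266756 0.031477413415678085
80 1257 tool z 0.10075256320643752 y -0.03493252673572577 0.0312822170539278
90 789 tool z 0.10586744444936495 y -0.03471903679285996 0.030969462111440502
[ 0.7006 -0.0093  0.0417]
(array([70.6, -1.4]), 66.7, 52.6, 88.8)
```

The fork shows pitched about 35° nose-down in the grip (it slipped while being lifted out). I'll lower it so the prongs touch the tray first and it levels itself as it goes down.

```bash
python3 -m inch '[[[0,0.25,-0.3],[0,0,0],-1],[[0,0,-0.5],[0,0,0],-1],[[0,0,-0.5],[0,0,0],-1],[[0,0,-0.4],[0,0,0],-1],[[0,0,-0.2],[0,0,0],-1],[[0,0,-0.1],[0,0,0],-1],[[0,0,-0.05],[0,0,0],-1],[[0,0,-0.05],[0,0,0],-1],[[0,0,-0.05],[0,0,0],-1],[[0,0,-0.05],[0,0,0],-1]]'
python3 -m inch '[[[0,0,-0.05],[0,0,0],-1],[[0,0,-0.05],[0,0,0],-1],[[0,0,-0.05],[0,0,0],-1],[[0,0,-0.05],[0,0,0],-1],[[0,0,-0.05],[0,0,0],-1],[[0,0,-0.05],[0,0,0],-1],[[0,0,-0.05],[0,0,0],-1],[[0,0,-0.05],[0,0,0],-1],[[0,0,0],[0,0,0],-1],[[0,0,0],[0,0,0],-1]]'
cat > pitch.py <<'E'
from h import *
np.set_printoptions(precision=4,suppress=True)
s=arm.sense();R=Ro.from_quat(s['orientation']).as_matrix();t=s["position"]
im,d,P=grab('wrist');X=cloud(d,P);L=(X-t)@R
m=(d>0)&(X[...,2]>.012)&(abs(L[...,1])<.04)&(L[...,0]>.052)&(L[...,0]<.115)
f=L[m];A=np.c_[f[:,:2],np.ones(len(f))];print(len(f),np.linalg.lstsq(A,f[:,2],rcond=None)[0],rect(f),np.median(X[m][:,2]),f[:,0].max())
E
python3 pitch.py
```

```text
time: 22.9
position: [0.5053, 0.2628, 0.1181]
orientation: [0.998, 0.065, -0.0, -0.0]
wrist_force: [-3.7, 0.7, 4.2]
opening: 0.247
finger_force: 30.0
time: 24.15
position: [0.5061, 0.2622, 0.0936]
orientation: [0.998, 0.065, 0.0, 0.0]
wrist_force: [-3.0, -1.0, -0.4]
opening: 0.247
finger_force: 30.0
18136 [0.2586 0.0006 0.0437] (array([80.7,  0.6]), 57.5, 66.6, 0.0) 0.03141273617097433 0.10948868477482797
```

```bash
python3 -m inch '[[[0,0,-0.05],[0,0,0],-1],[[0,0,-0.05],[0,0,0],-1],[[0,0,-0.05],[0,0,0],-1],[[0,0,-0.05],[0,0,0],-1],[[0,0,-0.05],[0,0,0],-1],[[0,0,-0.04],[0,0,0],-1],[[0,0,-0.02],[0,0,0],-1],[[0,0,0],[0,0,0],-1],[[0,0,0],[0,0,0],-1],[[0,0,0],[0,0,0],-1]]'
python3 pitch.py
```

```text
time: 25.45
position: [0.506, 0.2623, 0.0751]
orientation: [0.998, 0.065, 0.0, -0.0]
wrist_force: [-1.9, -0.7, 0.2]
opening: 0.244
finger_force: 30.0
22364 [0.0635 0.0007 0.0448] (array([81.2,  0.6]), 58.5, 66.7, 0.0) 0.025178716092341 0.11045560290720279
```

```bash
python3 -m inch '[[[0,0,-0.03],[0,0,0],-1],[[0,0,-0.025],[0,0,0],-1],[[0,0,-0.015],[0,0,0],-1],[[0,0,0],[0,0,0],-1],[[0,0,0],[0,0,0],-1],[[0,0,0],[0,0,0],-0.4],[[0,0,0],[0,0,0],-0.3],[[0,0,0],[0,0,0],-0.1],[[0,0,0],[0,0,0],0],[[0,0,0],[0,0,0],0]]'
python3 -m inch '[[[0,0,0],[0,0,0],0],[[0,0,0],[0,0,0],0],[[0,0,0.1],[0,0,0],0],[[0,0,0.2],[0,0,0],0],[[0,0,0.4],[0,0,0],0],[[0,0,0.5],[0,0,0],0],[[0,0,0.6],[0,0,0],0],[[0,0,0.6],[0,0,0],0],[[0,0,0.6],[0,0,0],0],[[0,0,0.3],[0,0,0],0]]'
python3 - <<'E'
from h import *
s=arm.sense();im,d,P=grab('wrist');X=cloud(d,P);Z=X[...,2]
L=(X-s["position"])@Ro.from_quat(s["orientation"]).as_matrix()
w=(d>0)&(abs(L[...,1])<.05)&(L[...,0]>-.075)&(L[...,0]<.14)
for a,b in((.021,.028),(.031,.040)):
    m=w&(Z>a)&(Z<b);print(m.sum(),rect(X[m]),np.median(Z[m]),Z[m].std())
a=cv2.resize(im[:,:,::-1],(400,300))
im,d,P=grab('scene');v=proj(P,[[.563,-.259,.09]])[0].astype(int)
b=cv2.resize(im[v[1]-30:v[1]+30,v[0]-40:v[0]+40,::-1],(400,300),interpolation=cv2.INTER_CUBIC)
c=cv2.resize(im[:,:,::-1],(400,300))
im,d,P=grab('top');v=proj(P,[[.563,-.259,.09]])[0].astype(int)
e=cv2.resize(im[v[1]-30:v[1]+30,v[0]-40:v[0]+40,::-1],(400,300),interpolation=cv2.INTER_CUBIC)
cv2.imwrite("pics/fin.png",np.vstack([np.hstack([a,b]),np.hstack([c,e])]))
E
```

```text
time: 26.75
position: [0.5058, 0.2622, 0.0706]
orientation: [0.998, 0.065, -0.0, 0.0]
wrist_force: [0.1, -0.4, -0.6]
opening: 0.496
finger_force: 0.0
time: 28.0
position: [0.5063, 0.2624, 0.2719]
orientation: [0.998, 0.065, 0.002, -0.001]
wrist_force: [-0.1, 0.4, 0.4]
opening: 0.498
finger_force: 0.0
3530 (array([585.3, 272.1]), 61.1, 66.6, 7.4) 0.02493918294770006 0.000781371875896775
3413 (array([514.9, 263.1]), 98.9, 21.9, 7.9) 0.03457931784747925 0.001032984684710895
```

View pics/fin.png

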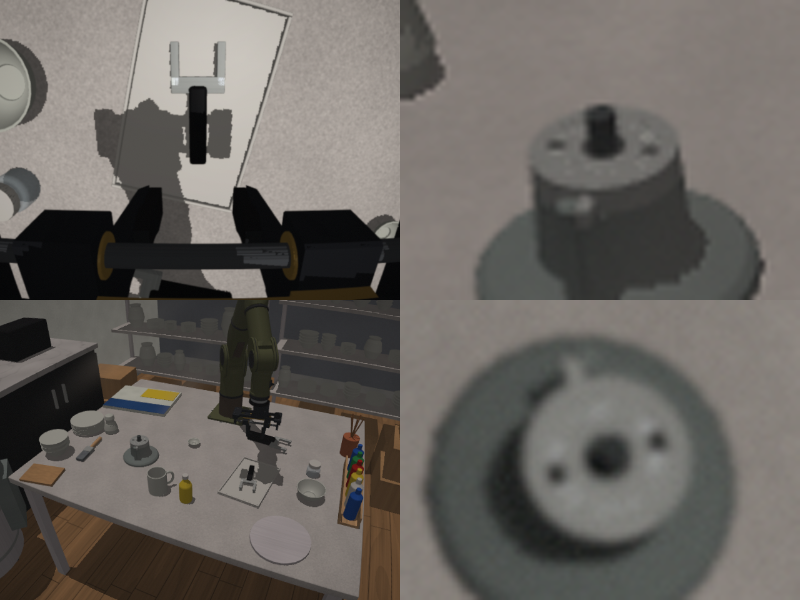

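The spanner lies flat in the tray, well inside the walls (top-left view, fork at (198,75)). The lug touches the stop tab with no gap at (578,205) in the scene crop and (572,365) in the top crop. The last turn also met about 1.5 N m, well over the 0.5 N m needed to turn a free ring.

```bash
python3 -c "
from workcell import arm
print(arm.hand_in())"
```

```text
the job is handed in; nothing more can be done
None
```

The lock ring is turned clockwise until its lug rests against the stop tab, the spanner lies flat, prongs down, inside the tray, and the job is handed in at about 28 s; the spanner pitched about 35° in the grip while being lifted out but was not dropped and levelled as I set it down.

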